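Heft the two colour bottles, put the started one away, bring the full one to the cup

ROBOT

A 7-joint arm with a two-finger parallel gripper is mounted at the origin on a cart in front of the work surface, level with it; the furniture and walls round the work are solid. World frame = base frame: x ahead of the robot, y to its left, z up, the work surface at z = 0. Lengths are in mm, angles in rad, forces in N, time in s.
With the tool pointing down it reaches from about 425 to 950 mm from the base axis. Payload 16.7 kg.
Tool frame: the origin (TCP) lies midway between the tips of the shut fingers; the grasp point (between the pads) lies 19 mm behind it; z points along the fingers, y is the direction in which the jaws open and shut (so a half turn about z gives the same grasp; the last joint's range is limited). The gripper opens to 94 mm and grips with 3 to 60 N. Pads are 16 mm wide; open, the fingers measure 119 mm over their backs; the gripper's body (75 mm by 177 mm) begins 78 mm behind the grasp point.
Start: joints at [-0.149, 0.426, 0.074, 1.606, -0.034, 1.111, -0.067], TCP at [674.962, -0.018, 205.467] pointing down, gripper open.
Joint ranges: [-2.85, 2.85], [-0.5, 2.14], [-1.23, 1.37], [0.21, 2.46], [-1.02, 4.16], [0.16, 2.05], [-2.73, 2.73]. Speed limits (rad/s): [1.89, 1.89, 2.39, 2.39, 3.01, 3.01, 3.01].

INTERFACE

Orientations are given as a unit quaternion [x, y, z, w].
In Python, from rig import status, snapshot, workorder gives the robot as it stands.
- The arm moves only by the tool apply_moves, never from a script. Its argument "steps" is one flat list of numbers, 5 for each row, row after row: the shift along the tool's x, y, z in cm, then the turn about the tool's z in rad, then the finger opening in cm, from 0 to 9.4. In form: [dx, dy, dz, roll, fingers, dx, dy, dz, roll, fingers, ...]. A call has 1 to 12 rows; each row is the pose to reach, as a shift and turn from the pose measured when the call began, along the tool's axes at that moment; what a row does not reach only later rows make up. A row lasts 1/8 s, in which the tool goes at most 62.5 mm and 10.7 degrees, less where a joint would pass 70% of its speed; a pose out of reach is approached as far as the arm can. A call with a gripper value outside its range is refused whole. The fingers move at their own pace and stop on an object; the grip force is fixed at half the most. Time passes only in rows, so rows that repeat a pose let the fingers close. It gives the time, the measured TCP pose, the force and the opening at its end, in the units of the state.
- status.sense(): the state, without advancing time (a new reading comes with each control period).
- snapshot(name): name is "scene" or "side" or "wrist"; returns a dict with "img" (480x640x3 uint8, red, green, blue), "depth" (480x640 float32, mm along the optical axis (not along the pixel's ray), 0 where there is no reading), "fx", "fy", "cx", "cy" (pixels), "world_from_camera" (4x4, takes a point from camera to world coordinates). Camera axes: x right, y down, z forward; pixel columns grow to the right and rows downward; lengths in mm; the calibration is good to about 2 mm. A picture is of the moment at which its call begins.
- workorder.hand_in(): hands the job in, once; it reports no verdict.
The state is a dict: "time_s": time; "q": joint angles; "qd": joint speeds; "joint_torque": joint torques, N m; "ee_pos": TCP position; "orientation": TCP orientation; "contact_force": force on the tool from outside, world axes, zero at the start; "torque": the same for the moment, N m; "gripper_width": finger opening in mm.
Only numpy, scipy, OpenCV 4.12 (cv2) and the standard library are available. Lean on these libraries where they do the work, as an engineer would, in place of code of your own. Each camera call takes 0.05 s, during which the arm holds its last target. There are 200 camera calls.

TASK

Two white colour bottles look alike, but one is full and the other is nearly used up: lift them clear of the table in turn, setting the first back on the table before taking the other, and feel which is heavier. Stand the lighter one upright on the floor of the open drawer without dropping it and push the drawer fully shut; then bring the heavier one over the mixing cup and finish while still holding it there, upright, still and just above the cup without touching it. Leave the cup, the two jars and the roll of tape where they are and knock nothing over.

Things in the scene. Friction and masses are not known exactly. Their poses are not given: they have to be found in the camera images.
- bottle_p: one of two outwardly identical opaque white bottles, loose on the table: round body 58 mm across up to z = 66, shoulder to z = 77, neck 28 mm across to z = 82, grey flip-top cap 34 mm across from z = 82 to 106 (the top). Origin mid underside, z up. Weight hidden, 0.06 to 0.35 kg; either may stand in either place; the full one is at least 0.16 kg heavier than the other
- bottle_q: the other one of the two identical white colour bottles; same shape, sizes and origin as bottle_p, weight hidden in the same way
- drawer_unit: white steel bench unit with a single drawer, fixed to the table, 190 mm wide (its y), 200 mm deep (its x), 138 mm high; origin in the middle of the underside; its front faces its own -x, roughly towards the robot; the drawer slides out along -x
- drawer_box (a joint): how far the drawer is open, m: 0 fully shut, 0.135 fully open; it stays where it is left and slides with about 1.5 N of friction and 6 N s/m of damping. It starts 0.12 to 0.132 open
- drawer_floor (a point): middle of the drawer's floor, upper face, 16 mm above the table; moves with the drawer, axes as drawer_unit. Inside 154 mm wide, from the front at x = -85 to the back wall at x = +80 mm; side walls 55 mm high, front 112 mm. At the start only x < +20 mm is clear of the cabinet's top (its edge lies at x = opening - 99 mm), whose underside is 114 mm above this floor: an upright bottle passes below it
- drawer_front (a point): mid top edge of the drawer front's outer face, 128 mm above the table; moves with the drawer, axes as drawer_unit. Face 188 mm wide, down to 4 mm above the table, 14 mm thick; a bow handle 70 mm long stands 24 mm out from it, 53 to 68 mm above the table
- mixing_cup: clear plastic mixing cup standing loose on the table, 85 mm across the rim, rim 98 mm high; a stirring stick leans in it up to 116 mm. Origin in the middle of the underside
- brush_jar: jam jar with stubby brushes standing in it, 55 mm across, 122 mm high, loose bystander; origin in the middle of the underside
- yellow_jar: low glass jar with yellow colour, 52 mm across, 44 mm high, loose bystander; origin in the middle of the underside
- tape_roll: roll of masking tape lying flat, 100 mm across, 24 mm high, loose bystander; origin in the middle of the underside

How it is judged:
By the outcome, as a careful person would: the job done as asked, in the order asked, and still so for the second after the job is handed in, while the arm keeps its last pose, push and grip.
It also fails if it takes over 72 s, if anything falls off the work surface, if the arm or the gripper's body presses on something with over 40 N, if the wrist force passes 120 N, or if a joint passes its speed limit or range.

## Working session

There is one attempt and no reset: what is moved stays moved. The work goes in short steps, Python scripts to look and compute and a tool call to move; the robot and the scene stay as the last step left them, time stands still between calls to the robot, and variables do not carry over. Pictures are saved under pics/ and viewed, about 8 in all and at most 12, crops included, and the job is handed in when it is done.

Besides the shell and the picture viewer there is one more tool, called after ">>>" by a JSON object that holds its "name" and its "arguments", one argument or row to a line. apply_moves: Moves the arm, as the interface text tells. Its arguments: {"type":"object","properties":{"steps":{"type":"array"}},"required":["steps"]}

```bash
mkdir -p pics; ls; cat > h.py <<'E'
import numpy as np, cv2
from rig import status, snapshot, workorder
def save(name,fn):
    s=snapshot(name); cv2.imwrite('pics/'+fn,s['img'][:,:,::-1]); np.savez('/tmp/'+name+'.npz',**{k:np.array(v) for k,v in s.items()}); return s
def cloud(s):
    d=np.array(s['depth'],float); v,u=np.mgrid[0:480,0:640]
    p=np.stack([(u-s['cx'])/s['fx']*d,(v-s['cy'])/s['fy']*d,d,np.ones_like(d)],-1)@np.array(s['world_from_camera']).T
    p=p[...,:3]; p[d==0]=np.nan; return p
E
python3 - <<'E'
from h import *
a=save('scene','a.png'); b=save('side','b.png')
s=status.sense(); print({k:np.round(s[k],3) for k in s})
print(np.round(a['world_from_camera'],2),np.round(b['world_from_camera'],2),a['fx'])
E
```

```text
pics
{'time_s': np.float64(0.1), 'q': array([-0.15 ,  0.427,  0.074,  1.607, -0.034,  1.111, -0.067]), 'qd': array([-0.   , -0.002, -0.001, -0.002, -0.001,  0.001,  0.001]), 'joint_torque': array([ 9.0000e-03, -9.3748e+01,  3.6770e+00, -4.5504e+01, -4.9000e-02,
        1.7000e-02,  0.0000e+00]), 'ee_pos': array([ 6.74608e+02, -1.60000e-02,  2.04852e+02]), 'orientation': array([ 0.707,  0.707, -0.   , -0.   ]), 'contact_force': array([-0.577, -0.273,  0.372]), 'torque': array([-0.002,  0.029,  0.051]), 'gripper_width': np.float64(93.804)}
[[ 3.80000e-01  7.50000e-01 -5.50000e-01  1.15442e+03]
 [ 9.30000e-01 -3.10000e-01  2.20000e-01 -1.95910e+02]
 [-0.00000e+00 -5.90000e-01 -8.10000e-01  1.03879e+03]
 [ 0.00000e+00  0.00000e+00  0.00000e+00  1.00000e+00]] [[-2.90000e-01  7.30000e-01 -6.30000e-01  1.07672e+03]
 [ 9.60000e-01  2.10000e-01 -1.90000e-01  2.40950e+02]
 [-0.00000e+00 -6.50000e-01 -7.60000e-01  7.77320e+02]
 [ 0.00000e+00  0.00000e+00  0.00000e+00  1.00000e+00]] 577.3627720471318
```

View pics/a.png

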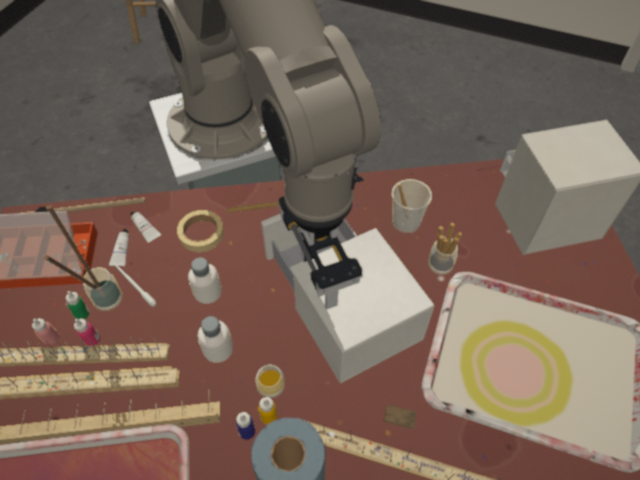

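View pics/b.png

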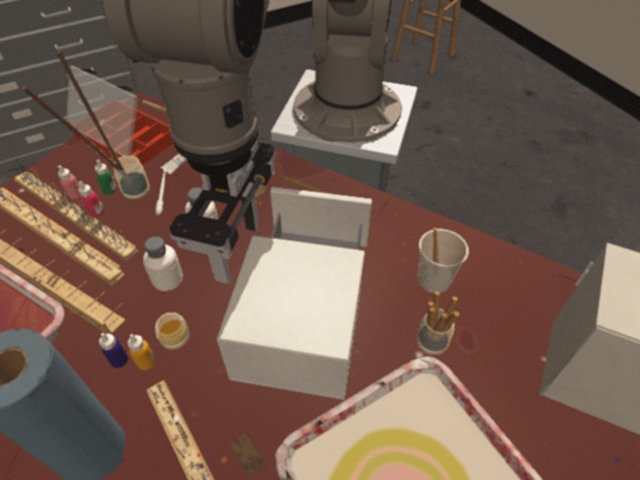

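Scene view: bottles at about (205,280) and (214,340), the cabinet at (365,300) with its drawer toward the robot at (290,250), cup at (410,205), brush jar at (444,252), yellow jar at (270,380), tape at (200,230). Next I'll take positions from depth.

```bash
cat > m.py <<'E'
from h import *
L={n:dict(np.load('/tmp/'+n+'.npz')) for n in('scene','side')}
def reg(n,u0,u1,v0,v1,z0,z1):
    p=cloud(L[n])[v0:v1,u0:u1].reshape(-1,3); return p[(p[:,2]>z0)&(p[:,2]<z1)]
def circ(p):
    (c,r)=cv2.minEnclosingCircle(p[:,:2].astype(np.float32)); return np.round(c,1),round(r,1),len(p),np.round(np.median(p,0),1)
for nm,a in dict(b1=('scene',185,225,255,305,98,112),b2=('scene',195,235,315,362,98,112),b2s=('side',140,185,235,292,98,112),b1body=('scene',185,225,255,305,20,60),b2body=('scene',195,235,315,362,20,60),cup=('scene',385,435,175,235,88,104),cups=('side',412,470,225,295,88,104),brush=('scene',425,465,220,275,60,200),brushs=('side',415,460,290,355,60,200),yel=('scene',250,290,360,400,30,50),yels=('side',150,195,310,350,30,50),tape=('scene',172,228,205,255,14,30)).items():
    p=reg(*a); print(nm,circ(p) if len(p) else None)
for n,(u0,u1,v0,v1) in dict(scene=(290,440,225,385),side=(215,375,235,395)).items():
    p=reg(n,u0,u1,v0,v1,132,144)
    p=p[(p[:,0]>600)]
    (c,sz,an)=cv2.minAreaRect(p[:,:2].astype(np.float32)); print(n,c,sz,an)
    print(np.round(cv2.boxPoints((c,sz,an)),1))
p=reg('side',265,375,185,245,120,135); print('front top',len(p))
if len(p): print(cv2.minAreaRect(p[:,:2].astype(np.float32)))
p=reg('scene',255,300,200,290,120,135);print(len(p))
if len(p): print(cv2.minAreaRect(p[:,:2].astype(np.float32)),p.min(0),p.max(0))
E
python3 m.py
```

```text
b1 (array([ 490.9, -177.7]), 18.2, 217, array([ 494.3, -177.1,  105.3]))
b2 (array([ 624.7, -192.8]), 18.0, 263, array([ 627.5, -194. ,  105.2]))
b2s (array([ 625.9, -190.9]), 16.5, 256, array([ 627.8, -189.2,  105. ]))
b1body (array([ 494.1, -177.1]), 29.4, 323, array([ 515.8, -178.5,   41.3]))
b2body (array([ 626.1, -193.9]), 29.6, 312, array([ 649.5, -194.2,   41.5]))
cup (array([483.2, 290.4]), 44.6, 333, array([472.4, 294.2,  95.8]))
cups (array([484.3, 293.1]), 43.8, 493, array([470.3, 293.2,  95.9]))
brush (array([614.8, 305.7]), 26.1, 561, array([620.8, 300.2,  89.1]))
brushs (array([616. , 307.6]), 24.4, 937, array([623.9, 306.6,  88.5]))
yel (array([ 734.4, -123.2]), 26.0, 278, array([ 745.1, -125.3,   39.2]))
yels (array([ 744.2, -123.2]), 36.3, 373, array([ 740. , -115.7,   38.6]))
tape (array([ 340.4, -149.4]), 52.2, 799, array([ 346.2, -149.6,   23.4]))
scene (680.9697875976562, 82.97686767578125) (180.79978942871094, 191.60302734375) 6.072215557098389
[[580.9 168.7]
 [601.2 -21.8]
 [781.   -2.7]
 [760.7 187.8]]
side (680.242919921875, 84.5190658569336) (181.08609008789062, 190.1132049560547) 6.434051513671875
[[ 5.796e+02  1.688e+02]
 [ 6.009e+02 -2.010e+01]
 [ 7.809e+02  2.000e-01]
 [ 7.596e+02  1.891e+02]]
front top 776
((471.0333251953125, 72.45419311523438), (137.7120361328125, 172.0228729248047), 32.424503326416016)
183
((536.0075073242188, -21.667295455932617), (40.95521545410156, 176.66285705566406), 85.66595458984375) [449.46630508 -36.27479    120.16378654] [624.80756957   5.40680597 134.95307971]
```

```bash
cat > m2.py <<'E'
from m import reg,np,cv2
print('----')
for n,(u0,u1,v0,v1) in dict(scene=(290,440,225,385),side=(215,375,235,395)).items():
    p=reg(n,u0,u1,v0,v1,134,141); 
    c,sz,an=cv2.minAreaRect(p[:,:2].astype(np.float32)); print(n,c,sz,an)
    a=np.radians(6.25); x=np.array([np.cos(a),np.sin(a)]); y=np.array([-x[1],x[0]])
    X=p[:,:2]@x; Y=p[:,:2]@y
    print(np.round(np.percentile(X,[0,.5,2,50,98,99.5,100]),1),np.round(np.percentile(Y,[0,.5,2,50,98,99.5,100]),1))
p=reg('side',262,380,180,250,118,134); X=p[:,:2]@x; Y=p[:,:2]@y
k=X<520
print(k.sum(),np.round(np.percentile(X[k],[0,2,10,50,90,98,100]),1),np.round(np.percentile(Y[k],[0,2,98,100]),1))
# inner face & slope
p=reg('side',262,380,180,250,70,120); X=p[:,:2]@x; Y=p[:,:2]@y;k=(X<520)&(abs(Y-5)<100)
f=np.polyfit(Y[k],X[k],1); print(k.sum(),np.median(X[k]),f)
E
python3 m2.py | sed -n '/----/,$p'
```

```text
----
scene (671.2362670898438, 81.55233764648438) (199.9946746826172, 191.16493225097656) 6.250918865203857
[576.1 578.8 583.1 703.1 772.9 774.7 776.1] [-87.6 -86.3 -84.5  19.5  98.9 101.6 103.6]
side (670.7553100585938, 83.47453308105469) (200.2058563232422, 190.09259033203125) 6.415391445159912
[575.9 579.4 583.3 689.6 772.8 774.6 776.1] [-85.2 -83.2 -80.   12.6 101.3 104.  105.2]
849 [446.7 448.2 450.4 458.5 461.4 462.3 463.5] [-83.6 -79.6  99.6 103.4]
1856 460.467595739462 [-4.83254692e-03  4.61497205e+02]
```

Unit axes are at about 6.3° with the drawer about 129 mm open. The jaws already open along world x, which suits every grasp, so I'll leave the roll alone. Next: go above bottle 1 at (492,-177).

>>> {"name": "apply_moves", "arguments": {
  "steps": [-4,-4,0,0,9.4,-8,-8,0,0,9.4,-12,-12.5,0,0,9.4,-16,-16.5,0,0,9.4,-17.7,-18.2,0,0,9.4,-17.7,-18.2,3,0,9.4,-17.7,-18.2,6,0,9.4,-17.7,-18.2,6,0,9.4,-17.7,-18.2,6,0,9.4]
}}

```text
time_s: 1.23
ee_pos: [492.9, -177.1, 145.9]
orientation: [0.707, 0.707, -0.0, -0.0]
contact_force: [-0.3, 0.8, -0.4]
gripper_width: 94.1
```

```bash
cat >> h.py <<'E'
def force(n=12):
    f=[];
    for i in range(n):
        w=snapshot('wrist'); s=status.sense(); f.append(np.r_[s['contact_force'],s['joint_torque'][[1,3]]])
    f=np.array(f); print('F',np.round(f.mean(0),2),'sd',np.round(f.std(0),2),'t',s['time_s'],'ee',np.round(s['ee_pos'],1),'w',s['gripper_width']); return w
E
python3 - <<'E'
from h import *
w=force(10); cv2.imwrite('pics/c.png',w['img'][:,:,::-1])
p=cloud(w).reshape(-1,3)
for z0,z1 in((100,111),(20,66)):
    k=(p[:,2]>z0)&(p[:,2]<z1)&(abs(p[:,0]-492)<40)&(abs(p[:,1]+177)<40); print(z0,k.sum(), cv2.minEnclosingCircle(p[k,:2].astype(np.float32)) if k.sum()>3 else 0)
E
```

```text
F [-4.000e-02  1.000e-01  2.000e-02 -6.661e+01 -3.923e+01] sd [0.3  0.48 0.43 0.48 0.21] t 1.725 ee [ 492.6 -177.   145.2] w 93.96432784930373
100 2507 ((491.7514953613281, -175.68017578125), 16.984519958496094)
20 782 ((491.69354248046875, -174.808837890625), 29.181428909301758)
```

View pics/c.png

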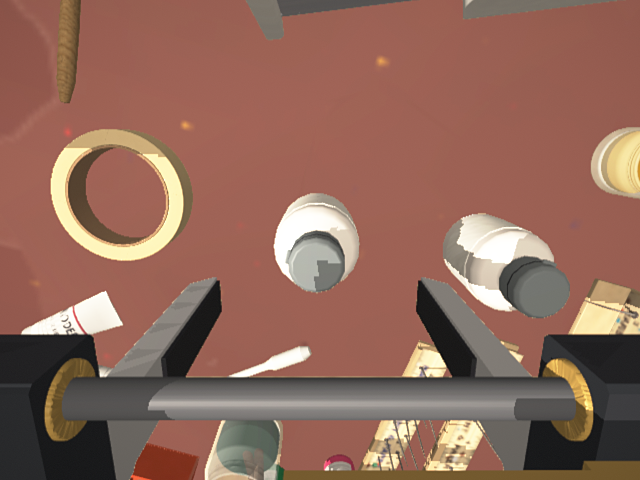

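The wrist view has the cap at (316,262), centred between the fingers. Descend and grip.

>>> {"name": "apply_moves", "arguments": {
  "steps": [0.1,-0.1,2.5,0,9.4,0.1,-0.1,5,0,9.4,0.1,-0.1,6.6,0,9.4,0.1,-0.1,6.6,0,9.4,0.1,-0.1,6.6,0,2,0.1,-0.1,6.6,0,2,0.1,-0.1,6.6,0,2,0.1,-0.1,6.6,0,2,0.1,-0.1,6.6,0,2]
}}

```text
time_s: 2.85
ee_pos: [491.6, -176.0, 79.3]
orientation: [0.707, 0.707, -0.0, -0.0]
contact_force: [0.4, -1.1, -0.0]
gripper_width: 47.5
```

>>> {"name": "apply_moves", "arguments": {
  "steps": [0,0,0,0,2,0,0,0,0,2,0,0,0,0,2,0,0,0,0,2]
}}

```text
time_s: 3.35
ee_pos: [491.5, -176.0, 79.3]
orientation: [0.707, 0.707, -0.0, -0.0]
contact_force: [0.2, -0.7, 1.3]
gripper_width: 32.9
```

>>> {"name": "apply_moves", "arguments": {
  "steps": [0,0,0,0,2,0,0,-1,0,2,0,0,-3,0,2,0,0,-5,0,2,0,0,-6.6,0,2,0,0,-6.6,0,2,0,0,-6.6,0,2,0,0,-6.6,0,2]
}}

```text
time_s: 4.35
ee_pos: [491.2, -175.9, 144.6]
orientation: [0.707, 0.707, -0.001, -0.001]
contact_force: [0.8, 0.1, -0.3]
gripper_width: 33.4
```

```bash
python3 -c "
from h import *
w=force(14)"
```

```text
F [ -0.38  -0.11  -0.83 -66.96 -39.48] sd [0.51 0.61 0.57 0.12 0.03] t 5.05 ee [ 491.7 -176.   145.4] w 33.340908188494645
```

About 0.85 N, so bottle 1 is probably the light one. Set it back and lift the other.

>>> {"name": "apply_moves", "arguments": {
  "steps": [0,0,2,0,2,0,0,4,0,2,0,0,5.5,0,2,0,0,6.2,0,2,0,0,6.6,0,2,0,0,6.6,0,2,0,0,6.6,0,6.5,0,0,6.6,0,6.5,0,0,6.6,0,6.5,0,0,6.6,0,6.5,0,0,6.6,0,6.5]
}}

```text
time_s: 6.42
ee_pos: [491.6, -176.0, 79.3]
orientation: [0.707, 0.707, -0.0, -0.0]
contact_force: [-0.2, -0.2, 0.8]
gripper_width: 65.1
```

>>> {"name": "apply_moves", "arguments": {
  "steps": [0,0,-2,0,6.5,0,0,-4.5,0,6.5,0,0,-6.6,0,6.5,-0.3,4,-6.6,0,6.5,-0.8,8,-6.6,0,6.5,-1.2,12,-6.6,0,6.5,-1.6,13.4,-6.6,0,6.5,-1.6,13.4,-6.6,0,6.5,-1.6,13.4,-6.6,0,6.5]
}}

```text
time_s: 7.55
ee_pos: [624.5, -192.2, 145.2]
orientation: [0.707, 0.707, -0.001, -0.001]
contact_force: [0.5, -0.2, -0.6]
gripper_width: 65.1
```

```bash
python3 - <<'E'
from h import *
w=force(10)
p=cloud(w).reshape(-1,3)
for c in((625,-192),(492,-176)):
  k=(p[:,2]>100)&(p[:,2]<111)&(abs(p[:,0]-c[0])<35)&(abs(p[:,1]-c[1])<35); print(k.sum(), cv2.minEnclosingCircle(p[k,:2].astype(np.float32)) if k.sum()>3 else 0)
E
```

```text
F [-2.600e-01 -7.000e-02  7.000e-02 -9.179e+01 -4.196e+01] sd [0.46 0.5  0.26 0.43 0.08] t 8.05 ee [ 625.6 -192.   145.3] w 65.33359658075771
2487 ((625.232421875, -192.2401123046875), 16.930946350097656)
2741 ((492.9977111816406, -175.5926513671875), 16.990528106689453)
```

Well centred; descend, grip, lift.

>>> {"name": "apply_moves", "arguments": {
  "steps": [0,0,2.5,0,6.5,0,0,5,0,6.5,0,0,6.6,0,6.5,0,0,6.6,0,6.5,0,0,6.6,0,2,0,0,6.6,0,2,0,0,6.6,0,2,0,0,6.6,0,2,0,0,6.6,0,2,0,0,6.6,0,2,0,0,6.6,0,2]
}}

```text
time_s: 9.43
ee_pos: [625.6, -192.1, 79.7]
orientation: [0.707, 0.707, -0.0, -0.0]
contact_force: [-1.7, -0.3, 6.8]
gripper_width: 33.0
```

>>> {"name": "apply_moves", "arguments": {
  "steps": [0,0,0,0,2,0,0,-1,0,2,0,0,-3,0,2,0,0,-5,0,2,0,0,-6.6,0,2,0,0,-6.6,0,2,0,0,-6.6,0,2,0,0,-6.6,0,2]
}}

```text
time_s: 10.42
ee_pos: [625.2, -192.0, 144.9]
orientation: [0.707, 0.707, -0.001, -0.001]
contact_force: [-0.6, 0.0, -2.9]
gripper_width: 33.1
```

```bash
python3 -c "
from h import *
w=force(14)"
```

```text
F [-9.000e-02 -9.000e-02 -3.210e+00 -9.406e+01 -4.333e+01] sd [0.38 0.34 0.76 0.14 0.03] t 11.125 ee [ 625.6 -192.2  145.8] w 32.93571164646232
```

Bottle 2 weighs about 3.3 N and bottle 1 about 0.85 N, so bottle 2 is the heavy one. Set it back and fetch bottle 1.

>>> {"name": "apply_moves", "arguments": {
  "steps": [0,0,2,0,2,0,0,4,0,2,0,0,5.5,0,2,0,0,6.2,0,2,0,0,6.6,0,2,0,0,6.6,0,2,0,0,6.6,0,6.5,0,0,6.6,0,6.5,0,0,6.6,0,6.5,0,0,6.6,0,6.5,0,0,6.6,0,6.5]
}}

```text
time_s: 12.5
ee_pos: [625.7, -192.2, 79.8]
orientation: [0.707, 0.707, -0.0, 0.0]
contact_force: [-0.7, -0.6, 0.0]
gripper_width: 65.1
```

>>> {"name": "apply_moves", "arguments": {
  "steps": [0,0,-2,0,6.5,0,0,-4.5,0,6.5,0,0,-6.6,0,6.5,0.4,-4,-6.6,0,6.5,0.8,-8,-6.6,0,6.5,1.2,-12,-6.6,0,6.5,1.6,-13.4,-6.6,0,6.5,1.6,-13.4,-6.6,0,6.5,1.6,-13.4,-6.6,0,6.5]
}}

```text
time_s: 13.62
ee_pos: [493.1, -176.1, 146.4]
orientation: [0.707, 0.707, 0.0, 0.001]
contact_force: [-0.3, 0.3, 0.7]
gripper_width: 65.2
```

>>> {"name": "apply_moves", "arguments": {
  "steps": [0,-0.1,2.5,0,6.5,0,-0.1,5,0,6.5,0,-0.1,6.7,0,6.5,0,-0.1,6.7,0,6.5,0,-0.1,6.7,0,2,0,-0.1,6.7,0,2,0,-0.1,6.7,0,2,0,-0.1,6.7,0,2,0,-0.1,6.7,0,2,0,-0.1,6.7,0,2,0,-0.1,6.7,0,2]
}}

```text
time_s: 15.0
ee_pos: [492.4, -176.2, 79.7]
orientation: [0.707, 0.707, 0.0, 0.001]
contact_force: [-0.7, -0.2, 6.4]
gripper_width: 33.3
```

>>> {"name": "apply_moves", "arguments": {
  "steps": [0,0,-2,0,2,0,0,-5,0,2,0,0,-9,0,2,0,0,-13,0,2,0,0,-16,0,2,3,0.3,-16,0,2,7,0.7,-16,0,2,11,1.1,-16,0,2,15,1.5,-16,0,2,19,1.9,-16,0,2,22.5,2.3,-16,0,2,24.1,2.4,-16,0,2]
}}

```text
time_s: 16.5
ee_pos: [515.9, 66.6, 239.5]
orientation: [0.706, 0.708, 0.0, 0.001]
contact_force: [-0.0, 0.2, -0.8]
gripper_width: 33.0
```

>>> {"name": "apply_moves", "arguments": {
  "steps": [0,0,0,0,2,0,0,0,0,2,0,0,0,0,2]
}}

```text
time_s: 16.88
ee_pos: [515.9, 65.3, 239.5]
orientation: [0.707, 0.707, 0.0, 0.001]
contact_force: [-0.1, -0.3, -0.7]
gripper_width: 32.8
```

```bash
python3 - <<'E'
from h import *
a=save('side','d.png'); s=save('scene','d0.png'); print(np.round(status.sense()['ee_pos'],1))
im=np.hstack([a['img'][150:350,180:420],s['img'][150:350,220:460]]); cv2.imwrite('pics/d2.png',cv2.resize(im,None,fx=1.6,fy=1.6)[:,:,::-1])
w=snapshot('wrist'); p=cloud(w).reshape(-1,3)
an=np.radians(6.3); x=np.array([np.cos(an),np.sin(an)]); y=np.array([-x[1],x[0]])
for n,q in(('side',cloud(a).reshape(-1,3)),('wrist',p)):
  X=q[:,:2]@x;Y=q[:,:2]@y
  for z0,z1 in((124,132),(134,142)):
    k=(q[:,2]>z0)&(q[:,2]<z1)&(X>430)&(X<600)&(abs(Y-8)<95);print(n,z0,k.sum(),np.round(np.percentile(X[k],[0,2,50,98,100]),1) if k.any() else '',np.round(np.percentile(Y[k],[0,2,98,100]),1) if k.any() else '')
E
```

```text
[515.9  65.7 239.5]
side 124 389 [446.2 447.9 456.2 461.8 462.8] [-83.5 -81.1  99.6 102.1]
side 134 1180 [576.4 578.2 589.4 599.5 600. ] [-85.5 -80.6  99.5 103. ]
wrist 124 3695 [447.3 448.2 455.1 461.4 461.9] [-55.7 -42.8  99.9 102.9]
wrist 134 7742 [577.4 577.9 588.6 599.5 600. ] [-74.4 -68.6 100.1 103. ]
```

View pics/d2.png

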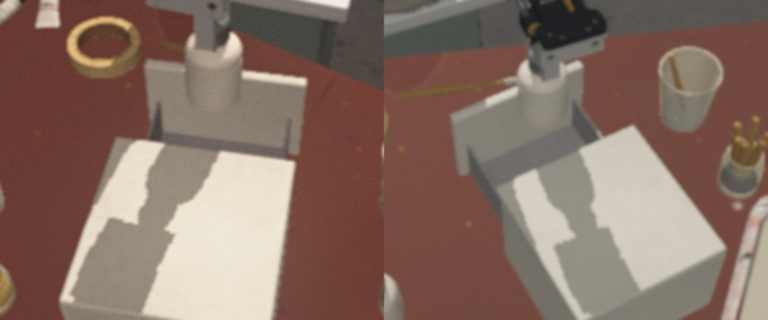

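The bottle hangs upright over the clear part of the drawer (left crop (213,75)), with the gap measured at X 461.5–577 and the bottle at 520. Lower it.

>>> {"name": "apply_moves", "arguments": {
  "steps": [0,0,2,0,2,0,0,5,0,2,0,0,8,0,2,0,0,10.5,0,2,0,0,12.5,0,2,0,0,13.6,0,2,0,0,14.1,0,2,0,0,14.4,0,2,0,0,14.5,0,2,0,0,14.5,0,2]
}}

```text
time_s: 18.27
ee_pos: [517.2, 66.0, 95.7]
orientation: [0.707, 0.708, 0.001, 0.001]
contact_force: [0.2, 0.1, 4.8]
gripper_width: 33.2
```

>>> {"name": "apply_moves", "arguments": {
  "steps": [0,0,0,0,5.5,0,0,0,0,5.5,0,0,0,0,5.5,0,0,0,0,5.5,0,0,-2,0,5.5,0,0,-5,0,5.5,0,0,-9,0,5.5,0,0,-9,0,5.5]
}}

```text
time_s: 19.27
ee_pos: [518.4, 66.3, 188.3]
orientation: [0.707, 0.707, 0.003, 0.002]
contact_force: [0.0, -0.0, 0.2]
gripper_width: 55.1
```

```bash
python3 - <<'E'
from h import *
w=force(2); cv2.imwrite('pics/e.png',w['img'][:,:,::-1]); p=cloud(w).reshape(-1,3)
k=(p[:,2]>116)&(p[:,2]<126)&(abs(p[:,0]-517)<30)&(abs(p[:,1]-66)<30);print(k.sum(),cv2.minEnclosingCircle(p[k,:2].astype(np.float32)),p[k,2].mean())
E
```

```text
F [ -0.25   0.24  -0.41 -67.95 -44.03] sd [0.21 0.18 0.46 0.3  0.35] t 19.375 ee [516.8  66.  185.5] w 55.09166491786181
2053 ((517.4649658203125, 66.36558532714844), 16.857078552246094) 121.86565193330641
```

View pics/e.png

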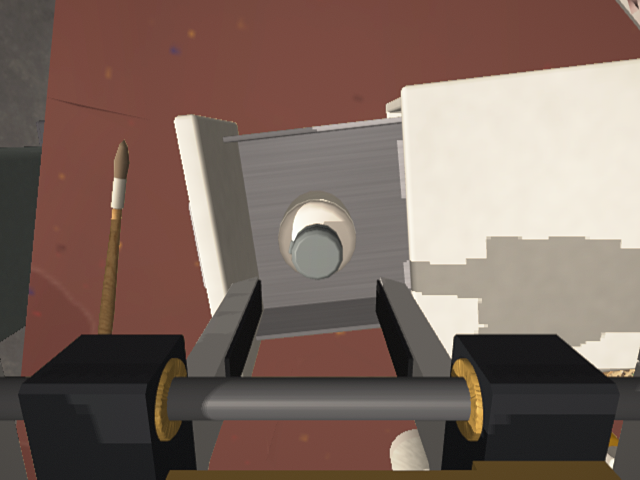

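The bottle stands upright on the drawer floor (cap at (317,250), cap top at z=122). Move in front of the drawer face with the fingers shut.

>>> {"name": "apply_moves", "arguments": {
  "steps": [0,0,-1,0,0,-0.2,-2,-1,0,0,-0.6,-5,-1,0,0,-0.9,-8,-1,0,0,-1.1,-9.7,-1,0,0,-1.1,-9.7,-1,0,0,-1.1,-9.7,-1,0,0]
}}

```text
time_s: 20.25
ee_pos: [420.7, 55.0, 195.3]
orientation: [0.707, 0.708, 0.002, 0.002]
contact_force: [0.2, -0.5, 0.1]
gripper_width: 0.2
```

>>> {"name": "apply_moves", "arguments": {
  "steps": [0,0,3,0,0,0,0,6,0,0,0,0,9,0,0,0,0,9.8,0,0,0,0,9.8,0,0]
}}

```text
time_s: 20.88
ee_pos: [421.4, 55.1, 97.3]
orientation: [0.707, 0.708, 0.001, 0.001]
contact_force: [0.6, -0.4, -0.2]
gripper_width: 0.2
```

>>> {"name": "apply_moves", "arguments": {
  "steps": [0.04,0.4,0,0,0,0.09,0.8,0,0,0,0.13,1.2,0,0,0,0.2,1.7,0,0,0,0.27,2.4,0,0,0,0.35,3.2,0,0,0,0.44,4,0,0,0,0.53,4.8,0,0,0,0.62,5.6,0,0,0,0.7,6.4,0,0,0,0.8,7.2,0,0,0,0.88,8,0,0,0]
}}

```text
time_s: 22.38
ee_pos: [501.9, 64.1, 97.6]
orientation: [0.707, 0.708, 0.001, 0.001]
contact_force: [-2.0, 0.7, -0.2]
gripper_width: 0.3
```

>>> {"name": "apply_moves", "arguments": {
  "steps": [0.09,0.8,0,0,0,0.18,1.6,0,0,0,0.26,2.4,0,0,0,0.35,3.2,0,0,0,0.44,4,0,0,0,0.48,4.5,0,0,0,0.53,4.9,0,0,0,0.53,4.9,0,0,0]
}}

```text
time_s: 23.38
ee_pos: [551.4, 69.5, 97.9]
orientation: [0.707, 0.708, 0.002, 0.001]
contact_force: [-0.1, 0.3, -0.1]
gripper_width: 0.5
```

```bash
python3 - <<'E'
from h import *
w=force(3); s=status.sense(); print(s['ee_pos'][:2]@[.994,.1097])
a=save('side','f.png'); q=cloud(a).reshape(-1,3)
an=np.radians(6.3); x=np.array([np.cos(an),np.sin(an)]); y=np.array([-x[1],x[0]])
X=q[:,:2]@x;Y=q[:,:2]@y
k=(q[:,2]>118)&(q[:,2]<131)&(X>430)&(X<590)&(abs(Y-8)<95)&(abs(Y-8)>25);print(k.sum(),np.round(np.percentile(X[k],[0,2,50,98,100]),1))
cv2.imwrite('pics/f2.png',cv2.resize(np.hstack([a['img'][130:370,180:420],snapshot('scene')['img'][130:370,220:460]]),None,fx=1.6,fy=1.6)[:,:,::-1])
E
```

```text
F [  0.29   0.3   -0.41 -77.59 -37.01] sd [0.41 0.23 0.42 0.07 0.07] t 23.525 ee [550.9  69.4  97.9] w 0.1318726077054882
555.2392098854657
2 [570.1 570.1 570.4 570.8 570.8]
```

View pics/f2.png

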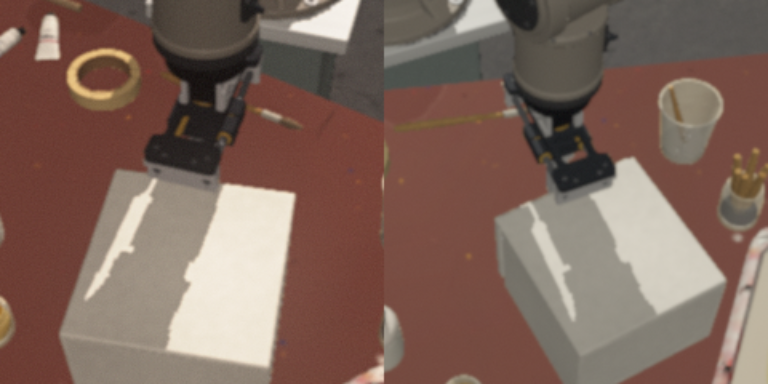

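The drawer is nearly shut, with about 7–9 mm to go. Push on in small steps and watch the force.

>>> {"name": "apply_moves", "arguments": {
  "steps": [0.02,0.2,0,0,0,0.04,0.4,0,0,0,0.06,0.6,0,0,0,0.08,0.7,0,0,0,0.09,0.8,0,0,0,0.09,0.8,0,0,0]
}}

```text
time_s: 24.38
ee_pos: [558.8, 70.3, 97.8]
orientation: [0.707, 0.708, 0.001, 0.001]
contact_force: [-1.3, -0.7, 1.1]
gripper_width: 0.5
```

>>> {"name": "apply_moves", "arguments": {
  "steps": [0.01,0.1,0,0,0,0.02,0.2,0,0,0,0.03,0.3,0,0,0,0.03,0.3,0,0,0]
}}

```text
time_s: 24.88
ee_pos: [559.1, 70.2, 97.6]
orientation: [0.707, 0.708, -0.001, -0.0]
contact_force: [-20.8, -1.5, 16.4]
gripper_width: 0.6
```

Blocked at X≈563 with 21 N, which is the shut position. Back off, rise and go to the heavy bottle.

>>> {"name": "apply_moves", "arguments": {
  "steps": [0,-1,0,0,0,0,-3,0,0,0,0,-3,-3,0,0,0,-3,-7,0,0,0,-3,-10,0,6.5,-4,-3,-10,0,6.5,-9,-3,-10,0,6.5,-14,-3,-10,0,6.5,-19,0,-10,0,6.5,-24,3,-10,0,6.5,-26.2,6.6,-10,0,6.5,-26.2,6.6,-10,0,6.5]
}}

```text
time_s: 26.38
ee_pos: [626.9, -193.4, 197.0]
orientation: [0.707, 0.707, -0.001, 0.0]
contact_force: [-0.8, 1.1, -0.3]
gripper_width: 65.1
```

```bash
python3 - <<'E'
from h import *
w=force(8); p=cloud(w).reshape(-1,3)
k=(p[:,2]>100)&(p[:,2]<111)&(abs(p[:,0]-625)<30)&(abs(p[:,1]+192)<30);print(k.sum(),cv2.minEnclosingCircle(p[k,:2].astype(np.float32)))
a=save('side','g.png'); s=save('scene','g0.png')
an=np.radians(6.3); x=np.array([np.cos(an),np.sin(an)]); y=np.array([-x[1],x[0]])
for c in(a,s):
  q=cloud(c).reshape(-1,3);X=q[:,:2]@x;Y=q[:,:2]@y
  for z0,z1 in((110,132),(50,70),(135,141)):
    k=(q[:,2]>z0)&(q[:,2]<z1)&(X>430)&(X<600)&(abs(Y-8)<95);print(z0,k.sum(),np.round(np.percentile(X[k],[0,2,50,98,100]),1) if k.any() else '')
q=cloud(s)[175:235,385:435].reshape(-1,3); k=(q[:,2]>88)&(q[:,2]<104);print('cup',cv2.minEnclosingCircle(q[k,:2].astype(np.float32)))
k=q[:,2]>104;print('stick',k.sum(),q[k].mean(0) if k.any() else '', q[k].max(0) if k.any() else '')
cv2.imwrite('pics/g2.png',cv2.resize(np.hstack([a['img'][130:370,200:500],s['img'][130:370,180:480]]),None,fx=1.33,fy=1.33)[:,:,::-1])
E
```

```text
F [ -0.14  -0.12   0.1  -88.32 -45.18] sd [0.27 0.37 0.51 0.58 0.79] t 26.775 ee [ 625.4 -191.1  198.2] w 64.99809754037969
1686 ((625.7659301757812, -192.50155639648438), 16.921161651611328)
110 0 
50 0 
135 1152 [576.6 578.3 589.4 599.5 600. ]
110 20 [575.3 576.3 586.4 597.5 598. ]
50 14 [577.  578.2 587.3 596.5 596.5]
135 867 [576.4 577.7 589.3 599.6 600. ]
cup ((485.1224060058594, 292.13507080078125), 44.725807189941406)
stick 18 [464.99536144 270.79090598 110.06912015] [470.47273891 274.76294018 118.59106958]
```

View pics/g2.png

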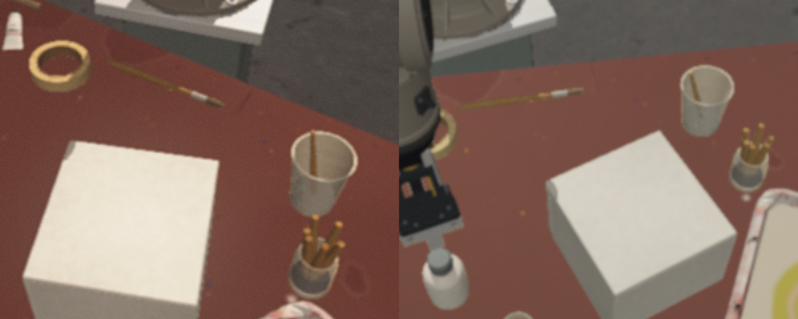

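The drawer front is flush with the cabinet and the cup stands at (484,292) with the stick tip near (465,271,117). Grip the heavy bottle.

>>> {"name": "apply_moves", "arguments": {
  "steps": [-0.1,0,4,0,6.5,-0.1,0,8,0,6.5,-0.1,0,11,0,6.5,-0.1,0,11.9,0,6.5,-0.1,0,11.9,0,6.5,-0.1,0,11.9,0,2,-0.1,0,11.9,0,2,-0.1,0,11.9,0,2,-0.1,0,11.9,0,2,-0.1,0,11.9,0,2,-0.1,0,11.9,0,2,-0.1,0,11.9,0,2]
}}

```text
time_s: 28.38
ee_pos: [625.5, -192.4, 79.5]
orientation: [0.706, 0.708, -0.001, 0.0]
contact_force: [-1.4, 0.4, 5.8]
gripper_width: 32.9
```

>>> {"name": "apply_moves", "arguments": {
  "steps": [0,0,-2,0,2,0,0,-5,0,2,0,0,-9,0,2,0,0,-13,0,2,0,0,-17,0,2,0,0,-18,0,2,3,-0.8,-18,0,2,7,-2,-18,0,2,11,-3.2,-18,0,2,15,-4.3,-18,0,2,19,-5.4,-18,0,2,22,-6.2,-18,0,2]
}}

```text
time_s: 29.88
ee_pos: [562.1, 29.4, 258.7]
orientation: [0.706, 0.708, -0.001, -0.0]
contact_force: [-0.1, -0.4, -3.3]
gripper_width: 33.2
```

>>> {"name": "apply_moves", "arguments": {
  "steps": [3,-0.8,0,0,2,7,-2,0,0,2,11,-3.1,0,0,2,15,-4.3,0,0,2,19,-5.4,0,0,2,22,-6.3,0,0,2,24,-6.9,0,0,2,24,-6.9,0,0,2,24,-6.9,0,0,2]
}}

```text
time_s: 31.0
ee_pos: [492.4, 268.3, 258.1]
orientation: [0.706, 0.708, -0.001, -0.0]
contact_force: [-0.1, -0.1, -3.5]
gripper_width: 33.2
```

>>> {"name": "apply_moves", "arguments": {
  "steps": [1.5,-0.2,0,0,2,2.8,-0.4,0,0,2,2.8,-0.4,0,0,2,2.8,-0.4,1.5,0,2,2.8,-0.4,3,0,2,2.8,-0.4,4.2,0,2,2.8,-0.4,5,0,2,2.8,-0.4,5,0,2,2.8,-0.4,5,0,2,2.8,-0.4,5,0,2]
}}

```text
time_s: 32.25
ee_pos: [488.4, 296.3, 208.6]
orientation: [0.706, 0.708, -0.001, -0.0]
contact_force: [0.1, 0.8, -2.6]
gripper_width: 33.4
```

```bash
python3 - <<'E'
from h import *
w=force(4)
a=save('side','k.png'); s=save('scene','k0.png')
for c,(u0,u1,v0,v1) in((a,(400,480,150,300)),(s,(375,445,120,240))):
  q=cloud(c)[v0:v1,u0:u1].reshape(-1,3)
  k=(q[:,2]>88)&(q[:,2]<104)&(np.hypot(q[:,0]-484,q[:,1]-292)<60);print('cup',k.sum(),cv2.minEnclosingCircle(q[k,:2].astype(np.float32)))
  k=(q[:,2]>122)&(q[:,2]<190)&(np.hypot(q[:,0]-488,q[:,1]-296)<45);print('bottle',k.sum(),np.percentile(q[k,2],[0,1,5]),cv2.minEnclosingCircle(q[k,:2].astype(np.float32)))
s0=np.abs(status.sense()['qd']).max(); print(s0)
cv2.imwrite('pics/k2.png',cv2.resize(np.hstack([a['img'][80:380,300:500],s['img'][60:360,330:530]]),None,fx=2,fy=2)[:,:,::-1])
E
```

```text
F [ 1.000e-01 -6.000e-02 -3.020e+00 -7.665e+01 -4.550e+01] sd [0.22 0.44 0.41 0.07 0.02] t 32.45 ee [488.3 296.2 208.3] w 33.193015926797166
cup 302 ((485.11083984375, 292.633544921875), 43.1676025390625)
bottle 919 [128.95671109 129.5303612  132.58856748] ((490.4139404296875, 295.82293701171875), 29.619770050048828)
cup 218 ((483.81011962890625, 289.884033203125), 44.36830139160156)
bottle 574 [126.50565527 129.50061949 132.95675007] ((491.0953369140625, 291.38165283203125), 29.699960708618164)
0.0011023055756242297
```

View pics/k2.png

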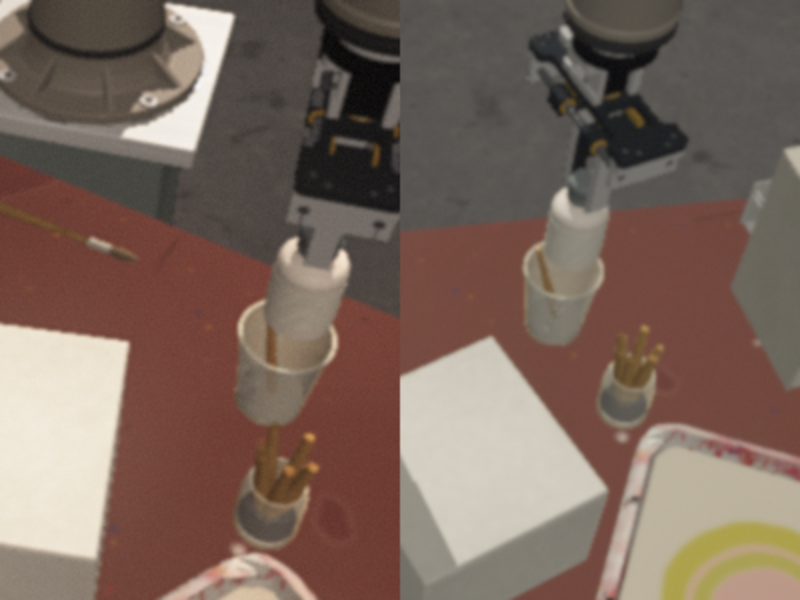

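The bottle is held upright over the cup, still and not touching. Its underside is at z≈129, against 98 for the rim and 117 for the stick. Handing in.

```bash
python3 -c "
from rig import workorder
print(workorder.hand_in())"
```

```text
the job is handed in; nothing more can be done
None
```

I finished the job and handed it in at about 32.5 s, with the heavier bottle still held over the mixing cup.

- **Weighing:** I lifted each bottle in turn and set it back before taking the other. The one nearer the robot pulled about 0.85 N (roughly 0.09 kg). The other pulled about 3.3 N (roughly 0.33 kg), so it is the heavier.
- **Drawer:** The lighter bottle went down gently on the drawer floor. A wrist view after release showed it upright, with its cap top at z = 122 mm. I then pushed the drawer until it hit its stop, at 21 N. Both cameras showed its front flush with the cabinet. I could not see the bottle once the drawer was shut, so I have no check on it after that.
- **Final hold:** The heavier bottle is upright and still above the cup, with its underside at about z = 129 mm. The cup rim is at 98 mm and the stirring stick tops out at about 117 mm. The wrist force there matches the bottle's own weight, so it is not touching anything.
- **Bystanders:** The cup measured within about 3 mm of its start position, which is about the camera error. The brush jar stood in place in the last picture. I did not re-measure the jars or the tape roll at the end, but the arm's path stayed clear of them.

No check failed. The two cameras disagreed by about 4 mm on the bottle's sideways position over the cup (y = 296 and 291 mm). Both readings put the bottle over the cup.

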